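# Sort the shoemaker's findings into their trays

### The job

Sort the things lying about on the shoemaker's bench into the trays: both shoe heels go into the blue tray, both spools of thread into the green tray and the polish tin into the red tray. Each must end up standing upright, as it stands now, flat on the floor of its tray. Leave the yellow wax block and the amber rivet jar where they are.

Things in the scene. Friction and masses are not known exactly. Their poses are not given: they have to be found in the camera images.
- heel_tan: Tan leather shoe heel standing on its black rubber lift, D-shaped from above: 56 mm long along x, 50 mm wide along y, 36 mm high, about 80 g; the flat breast is at -x, the half-round back (radius 25 mm) at +x. The two long sides are flat near the breast, over 31 mm. Origin: centre of its underside, z up.
- heel_black: Black shoe heel standing on its black rubber lift, D-shaped from above: 56 mm long along x, 50 mm wide along y, 36 mm high, about 80 g; the flat breast is at -x, the half-round back (radius 25 mm) at +x. The two long sides are flat near the breast, over 31 mm. Origin: centre of its underside, z up.
- spool_pink: Spool of bright pink thread, wooden end flanges, standing on end: a cylinder 44 mm across and 48 mm high, about 50 g. Origin: centre of its underside, z up through the bore.
- spool_teal: Spool of teal (blue-green) thread, wooden end flanges, standing on end: a cylinder 44 mm across and 48 mm high, about 50 g. Origin: centre of its underside, z up through the bore.
- tin: Closed round shoe-polish tin, steel below, brass-coloured lid with a cream disc on top: 62 mm across, 26 mm high, about 90 g, lying flat. Origin: centre of its underside, z up.
- tray_blue: Blue square shallow tray, open on top, screwed to the bench: 150 x 150 mm outside, 140 x 140 mm inside, walls 5 mm thick and 18 mm high over the bench, floor 4 mm thick. Origin: centre of its underside, on the bench; x and y run along its sides, z up. For the two heels.
- tray_green: Green square shallow tray, open on top, screwed to the bench: 150 x 150 mm outside, 140 x 140 mm inside, walls 5 mm thick and 18 mm high over the bench, floor 4 mm thick. Origin: centre of its underside, on the bench; x and y run along its sides, z up. For the two spools.
- tray_red: Red square shallow tray, open on top, screwed to the bench: 150 x 150 mm outside, 140 x 140 mm inside, walls 5 mm thick and 18 mm high over the bench, floor 4 mm thick. Origin: centre of its underside, on the bench; x and y run along its sides, z up. For the polish tin.
- wax: Yellow block of wax, 58 mm along x, 38 mm along y, 22 mm high. Stays where it is. Origin: centre of its underside.
- jar: Small amber-brown jar of rivets with a black lid, 50 mm across, 50 mm high. Stays where it is. Origin: centre of its underside.
Mind the look-alikes: they are no part of the job. There is more than one size of the tray_green; the job needs the larger.

How it is judged:
By the outcome, as a careful person would: the job done as asked, in the order asked, and still so for the second after the job is handed in, with the robot touching nothing.
It also fails if it takes over 144 s, if anything falls off the work surface, if the arm or the gripper's body presses on something with over 40 N, if the wrist force passes 120 N, or if a joint passes its speed limit or range.

### The arm

A 6-joint arm with a two-finger parallel gripper is mounted at the origin on the work surface. World frame = base frame: x ahead of the robot, y to its left, z up, the work surface at z = 0. Lengths are in m, angles in rad, forces in N, time in s.
With the tool pointing down it reaches from about 0.2 to 0.875 m from the base axis. Payload 3.4 kg.
Tool frame: the origin (TCP) lies midway between the tips of the shut fingers; the grasp point (between the pads) lies 19 mm behind it; z points along the fingers, y is the direction in which the jaws open and shut (so a half turn about z gives the same grasp; the last joint's range is limited). The gripper opens to 94 mm and grips with 3 to 60 N. Pads are 16 mm wide; open, the fingers measure 119 mm over their backs; the gripper's body (75 mm by 177 mm) begins 78 mm behind the grasp point.
Start: joints at [1.078, 0.276, 1.505, -0, 1.361, -0.121], TCP at [0.209, 0.536, 0.205] pointing down, gripper open.
Joint ranges: [-2.89, 2.89], [-0.75, 2.08], [0.22, 2.7], [-1.18, 4.32], [0.11, 2.71], [-2.7, 2.7]. Speed limits (rad/s): [2.57, 2.57, 3.14, 3.14, 3.14, 3.14].

### API

Orientations are given as [roll, pitch, yaw] about the fixed x, y, z axes, in that order (R = Rz(yaw) Ry(pitch) Rx(roll)).
In Python, from workcell import env, camera gives the robot as it stands.
- The arm moves only by the tool arm_command, never from a script. Its argument "commands" is text: rows parted by semicolons, each of 5 numbers parted by spaces: the shift along the tool's x, y, z in cm, then the turn about the tool's z in units of 6 degrees (1.0 is 6 degrees), then the finger opening in cm, from 0 to 9.4. A call has exactly 10 rows; each row is the pose to reach, as a shift and turn from the pose commanded when the call began, along the tool's axes at that moment; what a row does not reach only later rows make up. A row lasts 1/10 s, in which the tool goes at most 50 mm and 8.59 degrees, less where a joint would pass 70% of its speed; a pose out of reach is approached as far as the arm can. A call with a gripper value outside its range is refused whole. The fingers move at their own pace and stop on an object; the grip force is fixed at half the most. Time passes only in rows, so rows that repeat a pose let the fingers close, or fill a call up. It gives the time, the measured TCP pose, the force and the opening at its end, in the units of the state.
- env.get_obs(): the state, without advancing time (a new reading comes with each control period).
- camera(name): name is "scene" or "top"; returns a dict with "image" (480x640x3 uint8, red, green, blue), "fx", "fy", "cx", "cy" (pixels), "R" (3x3) and "t" (3): a world point X has camera coordinates R X + t. Camera axes: x right, y down, z forward; pixel columns grow to the right and rows downward; lengths in m; the calibration is good to about 2 mm. A picture is of the moment at which its call begins. There is no depth.
- env.job_done(): hands the job in, once; it reports no verdict.
The state is a dict: "time_s": time; "joints": joint angles; "qvel": joint speeds; "effort": joint torques, N m; "position": TCP position; "tool_rot": TCP orientation; "contact_force": force on the tool from outside, world axes, zero at the start; "moment": the same for the moment, N m; "gripper_width": finger opening in m.
Only numpy, scipy, OpenCV 4.12 (cv2) and the standard library are available. Lean on these libraries where they do the work, as an engineer would, in place of code of your own. Each camera call takes 0.05 s, during which the arm holds its last target. There are 200 camera calls.

## Working session

There is one attempt and no reset: what is moved stays moved. The work goes in short steps, Python scripts to look and compute and a tool call to move; the robot and the scene stay as the last step left them, time stands still between calls to the robot, and variables do not carry over. Pictures are saved under pics/ and viewed, about 12 in all and at most 16, crops included, and the job is handed in when it is done.

Besides the shell and the picture viewer there is one more tool, called after ">>>" as name(argument=value, ...) on one line, values as JSON. arm_command: Moves the arm, as the interface text tells. Its arguments: {"type":"object","properties":{"commands":{"type":"string"}},"required":["commands"]}

```bash
mkdir -p pics; python3 - <<'E'
from workcell import env,camera
import cv2,numpy as np
for n in("top","scene"):
    c=camera(n); cv2.imwrite(f"pics/{n}0.png",c["image"][:,:,::-1]); print(n,c["fx"],c["fy"],c["cx"],c["cy"],np.round(c["R"],3).tolist(),np.round(c["t"],3))
o=env.get_obs();print({k:np.round(v,3).tolist() for k,v in o.items()})
E
```

```text
top 610.0702769340594 610.0702769340594 314.5190062163811 250.16153916537098 [[-0.008, -1.0, 0.012], [-0.995, 0.007, -0.104], [0.104, -0.012, -0.995]] [-0.008  0.538  1.186]
scene 559.5191019767236 559.5191019767236 311.2726487279105 243.37601272780856 [[0.557, 0.831, -0.022], [0.43, -0.31, -0.848], [-0.711, 0.462, -0.53]] [-0.298 -0.2    1.657]
{'time_s': 0.1, 'joints': [1.078, 0.277, 1.506, -0.0, 1.361, -0.121], 'qvel': [0.0, -0.002, -0.003, -0.002, 0.0, 0.002], 'effort': [0.001, -40.545, -23.778, 0.07, 0.03, -0.0], 'position': [0.209, 0.535, 0.205], 'tool_rot': [-3.14, -0.0, 2.77], 'contact_force': [-0.826, 0.733, -0.072], 'moment': [0.024, 0.004, -0.014], 'gripper_width': 0.094}
```

View pics/top0.png

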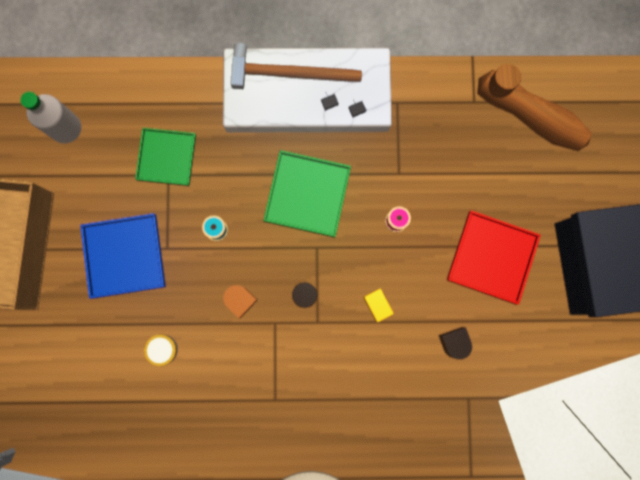

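View pics/scene0.png

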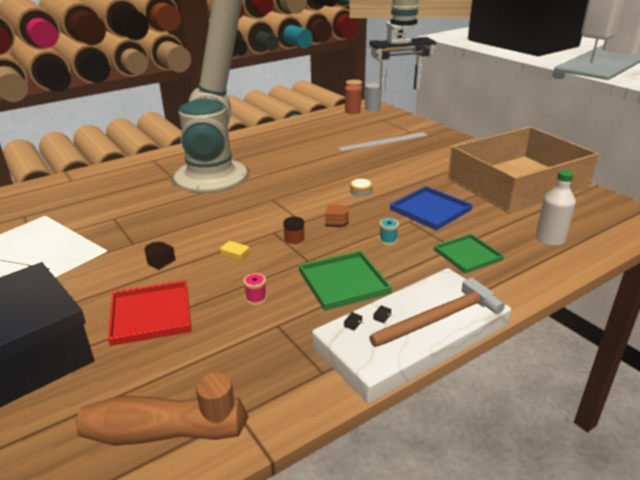

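Top view: blue tray (122,256), large green (307,194), small green decoy (166,157), red (494,258). Teal spool (214,227), pink (399,218), tan heel (239,301), jar (304,295), wax (379,305), black heel (457,343), tin (160,350). I'll measure these next.

```bash
cat > h.py <<'E'
from workcell import env,camera
import cv2,numpy as np
def ray(c,uv,z):
    R=np.array(c["R"]);C=-R.T@np.array(c["t"])
    d=R.T@np.array([(uv[0]-c["cx"])/c["fx"],(uv[1]-c["cy"])/c["fy"],1.]);return (C+d*(z-C[2])/d[2])[:2]
def hsv(c): return cv2.cvtColor(c["image"],cv2.COLOR_RGB2HSV)
def blob(c,lo,hi,box):
    m=cv2.inRange(hsv(c),lo,hi); k=np.zeros_like(m);x0,y0,x1,y1=box;k[y0:y1,x0:x1]=m[y0:y1,x0:x1]
    return max(cv2.findContours(k,cv2.RETR_EXTERNAL,cv2.CHAIN_APPROX_NONE)[0],key=cv2.contourArea)
def world(c,ct,z): return np.array([ray(c,p,z) for p in ct[:,0].astype(float)])
def plan(x,y,z,yaw):
    o=env.get_obs();p=np.array(o["position"]);w=o["tool_rot"][2];d=np.array([x,y,z])-p
    t=(w-yaw+np.pi)%(2*np.pi)-np.pi
    print("plan",np.round([100*(d[0]*np.cos(w)+d[1]*np.sin(w)),100*(d[0]*np.sin(w)-d[1]*np.cos(w)),-100*d[2],np.degrees(t)/6],2))
E
cat > m.py <<'E'
from h import *
c=camera("top")
B={"blue":((108,150,60),(125,255,255),(70,200,180,310),.018),"green":((55,100,60),(75,255,255),(255,140,360,245),.018),
"red":((0,220,130),(4,255,255),(440,200,550,310),.018),"teal":((85,120,90),(100,255,255),(195,210,235,245),.048),
"pink":((155,150,120),(175,255,255),(380,200,420,240),.048),"tan":((5,150,140),(14,255,255),(215,280,265,325),.036),
"black":((0,0,0),(180,255,70),(430,315,485,370),.036),"tin":((15,0,150),(40,120,255),(135,325,185,375),.026),
"wax":((24,150,120),(32,255,255),(355,280,405,330),.022),"jar":((0,0,0),(180,255,75),(285,275,325,315),.05)}
for n,(lo,hi,b,z) in B.items():
    W=world(c,blob(c,lo,hi,b),z); r=cv2.minAreaRect((W*1000).astype(np.float32)); m=cv2.minEnclosingCircle((W*1000).astype(np.float32))
    print(n,np.round(r[0],1),np.round(r[1],1),round(r[2],1),"circ",np.round(m[0],1),round(m[1],1))
im=c["image"][:,:,::-1]
a=lambda x,y:cv2.resize(im[y-28:y+28,x-28:x+28],(390,390),interpolation=cv2.INTER_CUBIC)
cv2.imwrite("pics/crop1.png",np.hstack([a(239,301),a(457,343)]))
E
python3 m.py
```

```text
blue [531.  372.7] [147.4 149.9] 8.6 circ [531.1 373. ] 102.5
green [655.8   2.6] [147.3 147.9] 77.0 circ [656.    1.9] 101.7
red [ 522.8 -371.9] [149.  148.1] 70.1 circ [ 522.9 -372.3] 103.3
teal [584.9 187.2] [31.8 31.3] 0.4 circ [584.5 187. ] 16.7
pink [ 600.5 -178.7] [31.6 32. ] 88.8 circ [ 600.1 -178.6] 16.8
tan [442.7 140.8] [58.5 54.3] 48.9 circ [439.4 137.9] 34.5
black [ 350.7 -287.1] [53.6 51.4] 19.0 circ [ 354.3 -285. ] 32.1
tin [344.2 293.4] [49.3 49.5] 19.4 circ [344.3 293.5] 25.3
wax [ 428.7 -138.1] [54.8 34.4] 27.0 circ [ 429.3 -139. ] 30.7
jar [448.2   9.5] [44.2 42.8] 58.6 circ [448.7   8.4] 22.8
```

View pics/crop1.png

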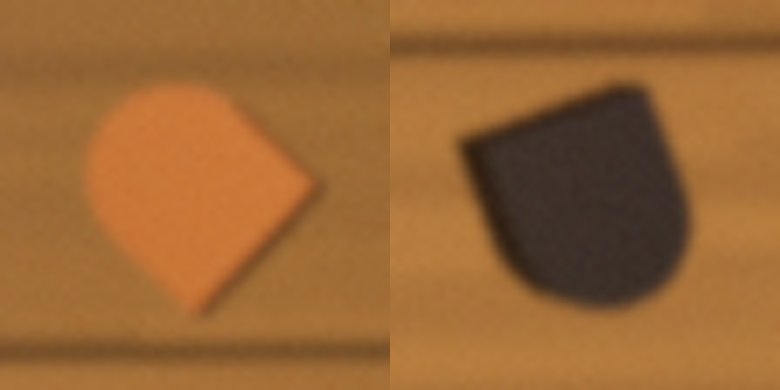

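Crops: the tan heel's back points up-left (yaw about 48°). The black heel's back points down-right (yaw about 198°), top-face centre at about pixel (458,344).

```bash
python3 - <<'E'
from h import *
c=camera("top");print(np.round(1000*ray(c,(458,344.1),.036),1))
plan(.437,.134,.11,np.radians(48))
E
```

```text
[ 350.9 -290.2]
plan [-35.85 -29.11   9.5   18.45]
```

>>> arm_command(commands="-35.85 -29.11 9.5 18.45 7.4;-35.85 -29.11 9.5 18.45 7.4;-35.85 -29.11 9.5 18.45 7.4;-35.85 -29.11 9.5 18.45 7.4;-35.85 -29.11 9.5 18.45 7.4;-35.85 -29.11 9.5 18.45 7.4;-35.85 -29.11 9.5 18.45 7.4;-35.85 -29.11 9.5 18.45 7.4;-35.85 -29.11 9.5 18.45 7.4;-35.85 -29.11 9.5 18.45 7.4")

```text
time_s: 1.2
position: [0.4385, 0.1309, 0.1097]
tool_rot: [3.141, 0.001, 1.26]
contact_force: [0.2, -0.1, -0.9]
gripper_width: 0.074
```

```bash
python3 - <<'E'
from h import *
o=env.get_obs();print({k:np.round(v,3).tolist() for k,v in o.items()})
plan(.437,.134,.11,np.radians(48))
E
```

```text
{'time_s': 1.2, 'joints': [0.139, 0.18, 1.894, -0.001, 1.067, 0.45], 'qvel': [-0.399, 0.098, -0.013, 0.037, -0.073, 1.082], 'effort': [0.772, -31.6, -19.998, -0.252, -0.012, -1.101], 'position': [0.439, 0.131, 0.11], 'tool_rot': [3.141, 0.001, 1.26], 'contact_force': [0.213, -0.057, -0.892], 'moment': [0.003, 0.043, 0.024], 'gripper_width': 0.074}
plan [ 0.25 -0.24 -0.03  4.04]
```

>>> arm_command(commands="0 0 0 4.1 7.4;0 0 0 4.1 7.4;0 0 0 4.1 7.4;0 0 0 4.1 7.4;0 0 0 4.1 7.4;0 0 0 4.1 7.4;0 0 0 4.1 7.4;0 0 0 4.1 7.4;0 0 0 4.1 7.4;0 0 0 4.1 7.4")

```text
time_s: 2.2
position: [0.4372, 0.1343, 0.1105]
tool_rot: [-3.142, -0.0, 0.841]
contact_force: [-1.4, -0.0, 0.3]
gripper_width: 0.0739
```

```bash
python3 - <<'E'
from h import *
o=env.get_obs();print({k:np.round(v,3).tolist() for k,v in o.items() if k in("joints","position","tool_rot")})
plan(.437,.134,.006,np.radians(48))
c=camera("scene");cv2.imwrite("pics/s1.png",cv2.resize(c["image"][120:300,240:480,::-1],(720,540),interpolation=cv2.INTER_CUBIC))
E
```

```text
{'joints': [0.146, 0.179, 1.894, 0.0, 1.069, 0.876], 'position': [0.437, 0.134, 0.11], 'tool_rot': [-3.142, -0.0, 0.841]}
plan [-3.000e-02  1.000e-02  1.045e+01  3.000e-02]
```

View pics/s1.png

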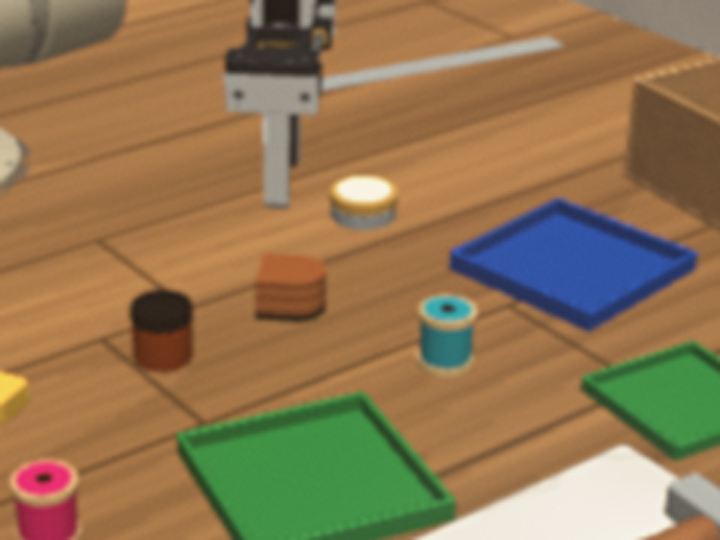

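Scene crop: gripper hangs open above the tan heel (290,285), clear of the jar. Descending and gripping.

>>> arm_command(commands="0 0 4 0 7.4;0 0 8 0 7.4;0 0 10.4 0 7.4;0 0 10.4 0 7.4;0 0 10.4 0 7.4;0 0 10.4 0 4.2;0 0 10.4 0 4.2;0 0 10.4 0 4.2;0 0 10.4 0 4.2;0 0 10.4 0 4.2")

```text
time_s: 3.25
position: [0.438, 0.1344, 0.0074]
tool_rot: [3.14, -0.002, 0.84]
contact_force: [-1.7, -0.1, 6.9]
gripper_width: 0.0499
```

>>> arm_command(commands="0 0 0 0 4.2;0 0 0 0 4.2;0 0 -1 0 4.2;0 0 -3 0 4.2;0 0 -6 0 4.2;0 0 -9 0 4.2;0 0 -10 0 4.2;0 0 -10 0 4.2;0 0 -10 0 4.2;0 0 -10 0 4.2")

```text
time_s: 4.25
position: [0.4359, 0.1341, 0.105]
tool_rot: [-3.14, 0.002, 0.84]
contact_force: [-0.2, -0.9, -1.7]
gripper_width: 0.0497
```

```bash
python3 - <<'E'
from h import *
o=env.get_obs();print({k:np.round(v,3).tolist() for k,v in o.items() if k in("joints","position","tool_rot","gripper_width")})
u=np.radians(98.6)
plan(.526-.01*np.cos(u),.4056-.01*np.sin(u),.106,u)
E
```

```text
{'joints': [0.146, 0.185, 1.903, 0.0, 1.058, 0.876], 'position': [0.436, 0.134, 0.105], 'tool_rot': [-3.14, 0.002, 0.84], 'gripper_width': 0.05}
plan [ 25.6  -10.63  -0.1   -8.41]
```

>>> arm_command(commands="4 -1.6 0 -1.2 4.2;8 -3.3 0 -2.5 4.2;12 -5 0 -4 4.2;16 -6.6 0 -5.3 4.2;20 -8.3 0 -6.6 4.2;24 -10 0 -8 4.2;25.6 -10.6 0 -8.4 4.2;25.6 -10.6 0 -8.4 4.2;25.6 -10.6 0 -8.4 4.2;25.6 -10.6 0 -8.4 4.2")

```text
time_s: 5.25
position: [0.5281, 0.394, 0.1056]
tool_rot: [-3.139, 0.001, 1.719]
contact_force: [0.2, -0.4, -0.3]
gripper_width: 0.0502
```

```bash
python3 - <<'E'
from h import *
u=np.radians(98.6)
plan(.526-.01*np.cos(u),.4056-.01*np.sin(u),.0105,u)
E
```

```text
plan [ 0.18 -0.03  9.51 -0.02]
```

>>> arm_command(commands="0 0 3 0 4.2;0 0 6 0 4.2;0 0 8.5 0 4.2;0 0 9.3 0 4.2;0 0 9.6 0 4.2;0 0 9.6 0 4.2;0 0 9.6 0 4.2;0 0 9.6 0 6.4;0 0 9.6 0 6.4;0 0 9.6 0 6.4")

```text
time_s: 6.25
position: [0.5293, 0.3958, 0.0108]
tool_rot: [3.141, -0.0, 1.72]
contact_force: [0.5, -0.3, -0.5]
gripper_width: 0.0637
```

>>> arm_command(commands="0 0 0 0 6.4;0 0 -2 0 6.4;0 0 -5 0 6.4;0 0 -9 0 7.4;0 0 -10 0 7.4;0 0 -10 0 7.4;0 0 -10 0 7.4;0 0 -10 0 7.4;0 0 -10 0 7.4;0 0 -10 0 7.4")

```text
time_s: 7.25
position: [0.5285, 0.3954, 0.1092]
tool_rot: [-3.14, 0.001, 1.72]
contact_force: [0.2, 0.8, 0.2]
gripper_width: 0.0741
```

```bash
python3 - <<'E'
from h import *
u=np.radians(18)
# black heel yaw 198: offset -10mm along heel x
plan(.351+.01*np.cos(u),-.290+.01*np.sin(u),.11,u)
E
```

```text
plan [-64.97 -26.75  -0.08  13.43]
```

>>> arm_command(commands="-4 -1.6 0 0.9 7.4;-8 -3.3 0 1.8 7.4;-12 -5 0 2.7 7.4;-16 -6.6 0 3.6 7.4;-20 -8.2 0 4.5 7.4;-24 -9.9 0 5.4 7.4;-28 -11.5 0 6.3 7.4;-32 -13.2 0 7.2 7.4;-36 -14.8 0 8.1 7.4;-40 -16.5 0 9 7.4")

```text
time_s: 8.25
position: [0.4247, -0.0259, 0.1104]
tool_rot: [3.141, -0.0, 0.774]
contact_force: [1.5, -0.2, -0.9]
gripper_width: 0.0739
```

```bash
python3 - <<'E'
from h import *
u=np.radians(18)
plan(.351+.01*np.cos(u),-.290+.01*np.sin(u),.11,u)
E
```

```text
plan [-22.84  14.18   0.04   4.39]
```

>>> arm_command(commands="-4 2.5 0 0.8 7.4;-8 5 0 1.6 7.4;-12 7.5 0 2.4 7.4;-16 10 0 3.2 7.4;-20 12.5 0 4 7.4;-22.9 14.2 0 4.4 7.4;-22.9 14.2 0 4.4 7.4;-22.9 14.2 0 4.4 7.4;-22.9 14.2 0 4.4 7.4;-22.9 14.2 0 4.4 7.4")

```text
time_s: 9.25
position: [0.3619, -0.2847, 0.1103]
tool_rot: [-3.141, -0.0, 0.319]
contact_force: [0.2, -0.0, -0.3]
gripper_width: 0.0741
```

```bash
python3 - <<'E'
from h import *
u=np.radians(18)
plan(.351+.01*np.cos(u),-.290+.01*np.sin(u),.006,u)
c=camera("scene");cv2.imwrite("pics/s2.png",cv2.resize(c["image"][150:330,80:320,::-1],(720,540),interpolation=cv2.INTER_CUBIC))
c=camera("top");cv2.imwrite("pics/t2.png",cv2.resize(c["image"][180:360,40:280,::-1],(720,540),interpolation=cv2.INTER_CUBIC))
E
```

```text
plan [-0.2   0.16 10.43  0.04]
```

View pics/s2.png

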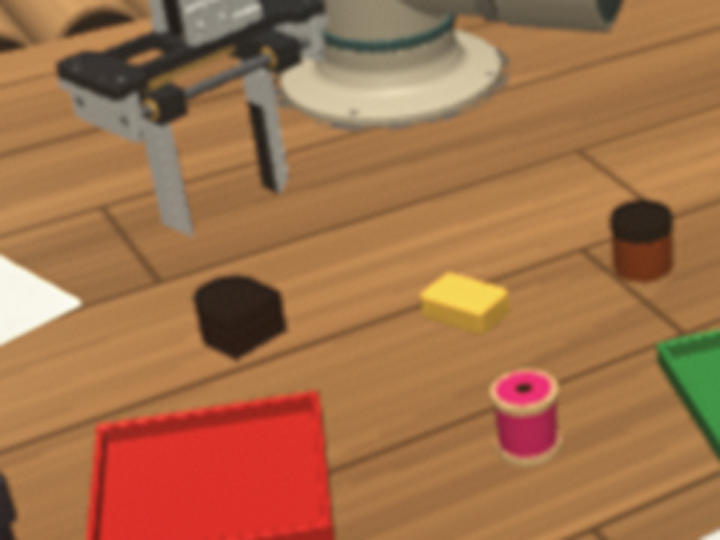

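View pics/t2.png

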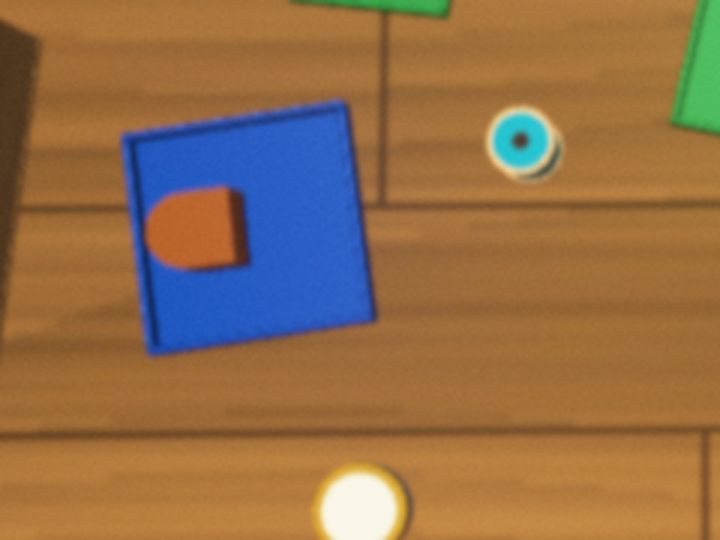

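Tan heel stands flat in the left half of the blue tray (crop 195,228). The black heel sits between the open fingers' positions, so I can grip.

>>> arm_command(commands="-0.2 0.1 4 0 7.4;-0.2 0.1 8 0 7.4;-0.2 0.1 10.4 0 7.4;-0.2 0.1 10.4 0 7.4;-0.2 0.1 10.4 0 7.4;-0.2 0.1 10.4 0 4.2;-0.2 0.1 10.4 0 4.2;-0.2 0.1 10.4 0 4.2;-0.2 0.1 10.4 0 4.2;-0.2 0.1 10.4 0 4.2")

```text
time_s: 10.35
position: [0.3608, -0.2884, 0.0074]
tool_rot: [3.14, -0.001, 0.317]
contact_force: [0.0, 0.1, 7.2]
gripper_width: 0.0496
```

>>> arm_command(commands="0 0 0 0 4.2;0 0 0 0 4.2;0 0 -1 0 4.2;0 0 -3 0 4.2;0 0 -6 0 4.2;0 0 -9 0 4.2;0 0 -10 0 4.2;0 0 -10 0 4.2;0 0 -10 0 4.2;0 0 -10 0 4.2")

```text
time_s: 11.35
position: [0.3592, -0.2868, 0.105]
tool_rot: [-3.139, 0.001, 0.317]
contact_force: [-1.3, -1.1, -1.1]
gripper_width: 0.0497
```

```bash
python3 - <<'E'
from h import *
u=np.radians(98.6)
plan(.536+.01*np.cos(u),.3395+.01*np.sin(u),.106,u)
E
```

```text
plan [ 36.48 -54.99  -0.1  -13.41]
```

>>> arm_command(commands="2.4 -3.6 0 -0.9 4.2;4.8 -7.2 0 -1.8 4.2;7.2 -10.8 0 -2.7 4.2;9.6 -14.4 0 -3.6 4.2;12 -18 0 -4.5 4.2;14.4 -21.6 0 -5.4 4.2;16.8 -25.2 0 -6.3 4.2;19.2 -28.8 0 -7.2 4.2;21.6 -32.4 0 -8.1 4.2;24 -36 0 -9 4.2")

```text
time_s: 12.35
position: [0.4753, 0.1308, 0.105]
tool_rot: [-3.139, 0.001, 1.264]
contact_force: [0.7, -0.2, -0.2]
gripper_width: 0.0498
```

```bash
python3 - <<'E'
from h import *
u=np.radians(98.6)
plan(.536+.01*np.cos(u),.3395+.01*np.sin(u),.106,u)
E
```

```text
plan [22.63 -0.97 -0.1  -4.37]
```

>>> arm_command(commands="4 -0.2 0 -0.8 4.2;8 -0.4 0 -1.6 4.2;12 -0.6 0 -2.4 4.2;16 -0.7 0 -3.2 4.2;20 -0.9 0 -4 4.2;22.6 -1 0 -4.4 4.2;22.6 -1 0 -4.4 4.2;22.6 -1 0 -4.4 4.2;22.6 -1 0 -4.4 4.2;22.6 -1 0 -4.4 4.2")

```text
time_s: 13.35
position: [0.5353, 0.3458, 0.1062]
tool_rot: [-3.141, 0.001, 1.719]
contact_force: [0.2, -0.4, -0.5]
gripper_width: 0.05
```

```bash
python3 - <<'E'
from h import *
u=np.radians(98.6)
plan(.536+.01*np.cos(u),.3395+.01*np.sin(u),.0105,u)
E
```

```text
plan [ 0.37 -0.03  9.57 -0.02]
```

>>> arm_command(commands="0.2 0 3 0 4.2;0.2 0 6 0 4.2;0.2 0 8.5 0 4.2;0.2 0 9.3 0 4.2;0.2 0 9.6 0 4.2;0.2 0 9.6 0 4.2;0.2 0 9.6 0 4.2;0.2 0 9.6 0 6.4;0.2 0 9.6 0 6.4;0.2 0 9.6 0 6.4")

```text
time_s: 14.35
position: [0.5358, 0.3493, 0.0108]
tool_rot: [3.141, -0.0, 1.72]
contact_force: [-0.0, 0.3, -0.3]
gripper_width: 0.0641
```

>>> arm_command(commands="0 0 0 0 6.4;0 0 -2 0 6.4;0 0 -5 0 6.4;0 0 -9 0 7.4;0 0 -10 0 7.4;0 0 -10 0 7.4;0 0 -10 0 7.4;0 0 -10 0 7.4;0 0 -10 0 7.4;0 0 -10 0 7.4")

```text
time_s: 15.35
position: [0.5349, 0.3489, 0.1092]
tool_rot: [-3.139, 0.001, 1.72]
contact_force: [0.1, 0.3, 0.3]
gripper_width: 0.0739
```

```bash
python3 - <<'E'
from h import *
o=env.get_obs();print(np.round(o["joints"],2))
for a in (77,167,120): plan(.585,.187,.11,np.radians(a))
plan(.6,-.1787,.11,np.radians(77))
E
```

```text
[0.47 0.43 1.51 0.   1.2  0.32]
plan [-16.76   2.54  -0.08   3.59]
plan [-16.76   2.54  -0.08 -11.41]
plan [-16.76   2.54  -0.08  -3.57]
plan [-53.14  -1.41  -0.08   3.59]
```

>>> arm_command(commands="-4 0.6 0 0.8 7.4;-8 1.2 0 1.6 7.4;-12 1.8 0 2.4 7.4;-15 2.3 0 3.2 7.4;-16.8 2.5 0 3.6 7.4;-16.8 2.5 0 3.6 7.4;-16.8 2.5 0 3.6 7.4;-16.8 2.5 0 3.6 7.4;-16.8 2.5 0 3.6 7.4;-16.8 2.5 0 3.6 7.4")

```text
time_s: 16.35
position: [0.5849, 0.188, 0.1105]
tool_rot: [-3.142, -0.0, 1.345]
contact_force: [-0.2, 0.5, 0.1]
gripper_width: 0.0744
```

```bash
python3 - <<'E'
from h import *
plan(.585,.187,.008,np.radians(77))
c=camera("top");cv2.imwrite("pics/t3.png",cv2.resize(c["image"][180:360,60:300,::-1],(720,540),interpolation=cv2.INTER_CUBIC))
E
```

```text
plan [-9.000e-02  3.000e-02  1.025e+01  1.000e-02]
```

View pics/t3.png

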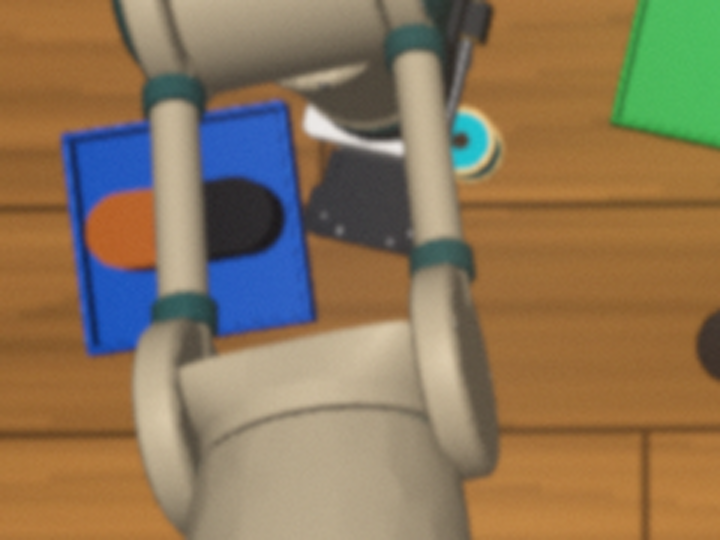

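Both heels stand in the blue tray (crop 120,230 and 245,218). The teal spool is still in place under the gripper.

>>> arm_command(commands="-0.1 0 4 0 7.4;-0.1 0 8 0 7.4;-0.1 0 10.2 0 7.4;-0.1 0 10.2 0 7.4;-0.1 0 10.2 0 7.4;-0.1 0 10.2 0 3.6;-0.1 0 10.2 0 3.6;-0.1 0 10.2 0 3.6;-0.1 0 10.2 0 3.6;-0.1 0 10.2 0 3.6")

```text
time_s: 17.4
position: [0.5854, 0.186, 0.0093]
tool_rot: [3.141, -0.001, 1.343]
contact_force: [0.3, -0.2, 4.0]
gripper_width: 0.0438
```

>>> arm_command(commands="0 0 0 0 3.6;0 0 0 0 3.6;0 0 -1 0 3.6;0 0 -3 0 3.6;0 0 -6 0 3.6;0 0 -9 0 3.6;0 0 -10 0 3.6;0 0 -10 0 3.6;0 0 -10 0 3.6;0 0 -10 0 3.6")

```text
time_s: 18.4
position: [0.5837, 0.1855, 0.1066]
tool_rot: [-3.138, 0.001, 1.343]
contact_force: [0.4, -0.9, -0.8]
gripper_width: 0.0435
```

```bash
python3 - <<'E'
from h import *
plan(.663,.035,.108,np.radians(77))
E
```

```text
plan [-1.288e+01  1.112e+01 -1.400e-01 -1.000e-02]
```

>>> arm_command(commands="-3 2.6 0 0 3.6;-6 5.2 0 0 3.6;-9 7.8 0 0 3.6;-12 10.3 0 0 3.6;-12.9 11.1 0 0 3.6;-12.9 11.1 0 0 3.6;-12.9 11.1 0 0 3.6;-12.9 11.1 0 0 3.6;-12.9 11.1 0 0 3.6;-12.9 11.1 0 0 3.6")

```text
time_s: 19.4
position: [0.6636, 0.0363, 0.1087]
tool_rot: [3.142, -0.0, 1.345]
contact_force: [0.2, -0.6, -1.0]
gripper_width: 0.0438
```

```bash
python3 - <<'E'
from h import *
plan(.663,.035,.0125,np.radians(77))
E
```

```text
plan [-0.14 -0.03  9.62  0.01]
```

>>> arm_command(commands="-0.1 0 3 0 3.6;-0.1 0 6 0 3.6;-0.1 0 8.5 0 3.6;-0.1 0 9.3 0 3.6;-0.1 0 9.6 0 3.6;-0.1 0 9.6 0 3.6;-0.1 0 9.6 0 3.6;-0.1 0 9.6 0 6;-0.1 0 9.6 0 6;-0.1 0 9.6 0 6")

```text
time_s: 20.4
position: [0.664, 0.0342, 0.0127]
tool_rot: [3.141, -0.0, 1.343]
contact_force: [0.1, 0.9, 0.7]
gripper_width: 0.0597
```

>>> arm_command(commands="0 0 0 0 6;0 0 -2 0 6;0 0 -5 0 6;0 0 -9 0 7.4;0 0 -10 0 7.4;0 0 -10 0 7.4;0 0 -10 0 7.4;0 0 -10 0 7.4;0 0 -10 0 7.4;0 0 -10 0 7.4")

```text
time_s: 21.4
position: [0.6632, 0.0342, 0.1111]
tool_rot: [-3.139, 0.0, 1.343]
contact_force: [-1.1, 0.5, -1.2]
gripper_width: 0.0739
```

```bash
python3 - <<'E'
from h import *
plan(.600,-.1787,.11,np.radians(77))
E
```

```text
plan [-2.216e+01 -1.350e+00  1.100e-01 -1.000e-02]
```

>>> arm_command(commands="-4 -0.2 0 0 7.4;-8 -0.5 0 0 7.4;-12 -0.7 0 0 7.4;-16 -1 0 0 7.4;-20 -1.2 0 0 7.4;-22.2 -1.3 0 0 7.4;-22.2 -1.3 0 0 7.4;-22.2 -1.3 0 0 7.4;-22.2 -1.3 0 0 7.4;-22.2 -1.3 0 0 7.4")

```text
time_s: 22.4
position: [0.6013, -0.1778, 0.1123]
tool_rot: [-3.141, -0.001, 1.345]
contact_force: [0.4, -0.1, 1.3]
gripper_width: 0.0742
```

```bash
python3 - <<'E'
from h import *
plan(.600,-.1787,.008,np.radians(77))
c=camera("scene");cv2.imwrite("pics/s3.png",cv2.resize(c["image"][150:345,120:420,::-1],(720,468),interpolation=cv2.INTER_CUBIC))
E
```

```text
plan [-1.200e-01 -1.100e-01  1.043e+01  1.000e-02]
```

View pics/s3.png

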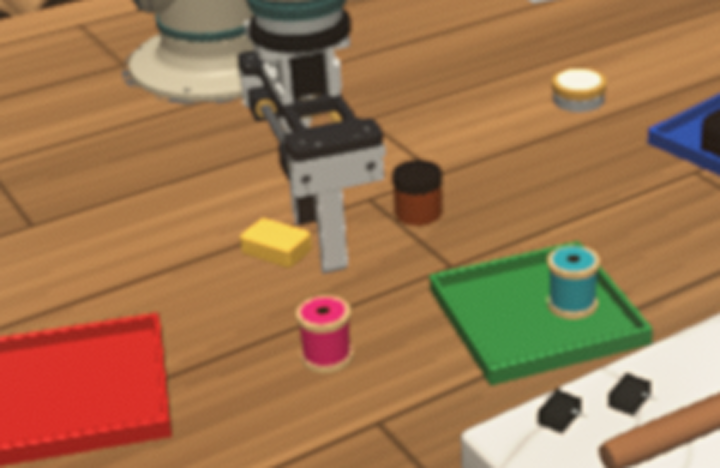

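Teal spool stands in the large green tray (crop 573,280). The gripper is over the pink spool (323,330).

>>> arm_command(commands="-0.1 -0.1 4 0 7.4;-0.1 -0.1 8 0 7.4;-0.1 -0.1 10.3 0 7.4;-0.1 -0.1 10.3 0 7.4;-0.1 -0.1 10.3 0 7.4;-0.1 -0.1 10.3 0 3.6;-0.1 -0.1 10.3 0 3.6;-0.1 -0.1 10.3 0 3.6;-0.1 -0.1 10.3 0 3.6;-0.1 -0.1 10.3 0 3.6")

```text
time_s: 23.45
position: [0.6002, -0.1801, 0.0103]
tool_rot: [3.14, 0.0, 1.343]
contact_force: [-0.3, -0.3, 3.2]
gripper_width: 0.0435
```

>>> arm_command(commands="0 0 0 0 3.6;0 0 0 0 3.6;0 0 -1 0 3.6;0 0 -3 0 3.6;0 0 -6 0 3.6;0 0 -9 0 3.6;0 0 -10 0 3.6;0 0 -10 0 3.6;0 0 -10 0 3.6;0 0 -10 0 3.6")

```text
time_s: 24.45
position: [0.5986, -0.1795, 0.1076]
tool_rot: [-3.138, -0.001, 1.343]
contact_force: [0.2, -0.2, -0.1]
gripper_width: 0.0438
```

```bash
python3 - <<'E'
from h import *
plan(.6484,-.0295,.108,np.radians(77))
E
```

```text
plan [ 1.573e+01  1.470e+00 -4.000e-02 -1.000e-02]
```

>>> arm_command(commands="4 0.4 0 0 3.6;8 0.8 0 0 3.6;12 1.1 0 0 3.6;15 1.4 0 0 3.6;15.7 1.5 0 0 3.6;15.7 1.5 0 0 3.6;15.7 1.5 0 0 3.6;15.7 1.5 0 0 3.6;15.7 1.5 0 0 3.6;15.7 1.5 0 0 3.6")

```text
time_s: 25.45
position: [0.6497, -0.0314, 0.1096]
tool_rot: [3.141, 0.0, 1.342]
contact_force: [0.3, -0.3, -0.5]
gripper_width: 0.0436
```

```bash
python3 - <<'E'
from h import *
plan(.6484,-.0295,.0135,np.radians(77))
E
```

```text
plan [ 0.16 -0.17  9.61 -0.02]
```

>>> arm_command(commands="0.1 -0.1 3 0 3.6;0.1 -0.1 6 0 3.6;0.1 -0.1 8.5 0 3.6;0.1 -0.1 9.3 0 3.6;0.1 -0.1 9.6 0 3.6;0.1 -0.1 9.6 0 3.6;0.1 -0.1 9.6 0 3.6;0.1 -0.1 9.6 0 6;0.1 -0.1 9.6 0 6;0.1 -0.1 9.6 0 6")

```text
time_s: 26.45
position: [0.6494, -0.0292, 0.0137]
tool_rot: [3.141, -0.0, 1.343]
contact_force: [0.2, 0.2, 0.1]
gripper_width: 0.0599
```

>>> arm_command(commands="0 0 0 0 6;0 0 -2 0 6;0 0 -5 0 6;0 0 -9 0 8.4;0 0 -10 0 8.4;0 0 -10 0 8.4;0 0 -10 0 8.4;0 0 -10 0 8.4;0 0 -10 0 8.4;0 0 -10 0 8.4")

```text
time_s: 27.45
position: [0.6485, -0.0291, 0.1121]
tool_rot: [-3.139, 0.0, 1.343]
contact_force: [0.2, 0.6, 0.1]
gripper_width: 0.0843
```

```bash
python3 - <<'E'
from h import *
plan(.344,.2935,.11,np.radians(77))
E
```

```text
plan [ 2.455e+01 -3.694e+01  2.100e-01 -1.000e-02]
```

>>> arm_command(commands="2.7 -4.1 0 0 8.4;5.4 -8.2 0 0 8.4;8.1 -12.3 0 0 8.4;10.8 -16.4 0 0 8.4;13.5 -20.5 0 0 8.4;16.2 -24.6 0 0 8.4;18.9 -28.7 0 0 8.4;21.6 -32.8 0 0 8.4;24.3 -36.5 0 0 8.4;24.5 -36.9 0 0 8.4")

```text
time_s: 28.45
position: [0.3411, 0.2954, 0.1133]
tool_rot: [-3.139, -0.001, 1.348]
contact_force: [-0.0, -0.5, 0.3]
gripper_width: 0.0843
```

```bash
python3 - <<'E'
from h import *
c=camera("top");c=camera("top");c=camera("top");c=camera("top");c=camera("top");c=camera("scene")
cv2.imwrite("pics/s4.png",cv2.resize(c["image"][120:320,240:500,::-1],(720,554),interpolation=cv2.INTER_CUBIC))
plan(.344,.2935,.004,np.radians(77))
E
```

```text
plan [ 0.11 -0.24 10.94 -0.03]
```

View pics/s4.png

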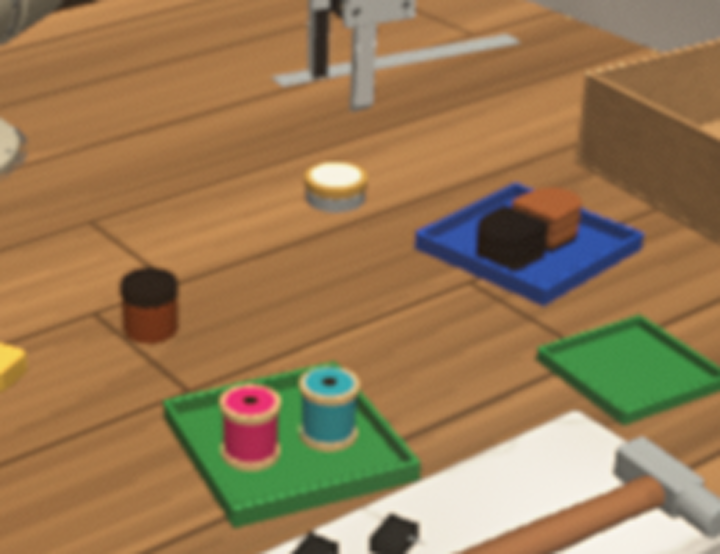

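Both spools and both heels stand in their trays. The tin is untouched at crop (335,187). Gripping it now.

>>> arm_command(commands="0.1 -0.2 4 0 8.4;0.1 -0.2 8 0 8.4;0.1 -0.2 10.3 0 8.4;0.1 -0.2 10.7 0 8.4;0.1 -0.2 10.7 0 8.4;0.1 -0.2 10.7 0 5.4;0.1 -0.2 10.7 0 5.4;0.1 -0.2 10.7 0 5.4;0.1 -0.2 10.7 0 5.4;0.1 -0.2 10.7 0 5.4")

```text
time_s: 29.75
position: [0.3443, 0.2947, 0.0076]
tool_rot: [3.139, -0.002, 1.344]
contact_force: [0.3, -1.2, 6.8]
gripper_width: 0.0613
```

>>> arm_command(commands="0 0 0 0 5.4;0 0 0 0 5.4;0 0 -1 0 5.4;0 0 -3 0 5.4;0 0 -6 0 5.4;0 0 -9 0 5.4;0 0 -10 0 5.4;0 0 -10 0 5.4;0 0 -10 0 5.4;0 0 -10 0 5.4")

```text
time_s: 30.75
position: [0.342, 0.2935, 0.105]
tool_rot: [-3.139, 0.002, 1.343]
contact_force: [-0.9, -0.1, -1.2]
gripper_width: 0.0612
```

```bash
python3 - <<'E'
from h import *
print(env.get_obs()["joints"])
plan(.523,-.372,.104,np.radians(77))
E
```

```text
[5.54507748e-01 1.77025537e-01 1.91276041e+00 7.38655806e-05
 1.05511486e+00 7.82186401e-01]
plan [-6.074e+01  3.265e+01  1.000e-01 -1.000e-02]
```

>>> arm_command(commands="-4 2.2 0 0 5.4;-8 4.3 0 0 5.4;-12 6.5 0 0 5.4;-16 8.6 0 0 5.4;-20 10.8 0 0 5.4;-24 12.9 0 0 5.4;-28 15 0 0 5.4;-32 17.2 0 0 5.4;-36 19.3 0 0 5.4;-40 21.5 0 0 5.4")

```text
time_s: 31.75
position: [0.4615, -0.1455, 0.105]
tool_rot: [-3.139, -0.001, 1.342]
contact_force: [0.6, 0.5, -0.7]
gripper_width: 0.0613
```

>>> arm_command(commands="-4 2.2 0 0 5.4;-8 4.3 0 0 5.4;-12 6.5 0 0 5.4;-16 8.6 0 0 5.4;-19 10.2 0 0 5.4;-20.7 11.1 0 0 5.4;-20.7 11.1 0 0 5.4;-20.7 11.1 0 0 5.4;-20.7 11.1 0 0 5.4;-20.7 11.1 0 0 5.4")

```text
time_s: 32.75
position: [0.5234, -0.3691, 0.1063]
tool_rot: [-3.141, -0.001, 1.344]
contact_force: [-0.4, -0.3, -0.9]
gripper_width: 0.0611
```

```bash
python3 - <<'E'
from h import *
plan(.523,-.372,.0105,np.radians(77))
E
```

```text
plan [-0.29  0.02  9.58  0.  ]
```

>>> arm_command(commands="-0.1 0 3 0 5.4;-0.1 0 6 0 5.4;-0.1 0 8.5 0 5.4;-0.1 0 9.2 0 5.4;-0.1 0 9.5 0 5.4;-0.1 0 9.5 0 5.4;-0.1 0 9.5 0 5.4;-0.1 0 9.5 0 7.6;-0.1 0 9.5 0 7.6;-0.1 0 9.5 0 7.6")

```text
time_s: 33.75
position: [0.524, -0.3721, 0.012]
tool_rot: [3.14, 0.001, 1.343]
contact_force: [-0.4, 0.5, -0.5]
gripper_width: 0.0751
```

>>> arm_command(commands="0 0 0 0 7.6;0 0 -2 0 7.6;0 0 -5 0 7.6;0 0 -9 0 7.6;-4 -4 -13 0 7.6;-8 -8 -15 0 7.6;-10 -12 -15 0 7.6;-10 -16 -15 0 7.6;-10 -20 -15 0 7.6;-10 -20 -15 0 7.6")

```text
time_s: 34.75
position: [0.3008, -0.4219, 0.1615]
tool_rot: [-3.138, -0.002, 1.339]
contact_force: [0.3, -0.2, -0.4]
gripper_width: 0.0762
```

```bash
python3 - <<'E'
from h import *
print(env.get_obs()["position"])
c=camera("top");d=camera("scene")
cv2.imwrite("pics/t5.png",c["image"][:,:,::-1]);cv2.imwrite("pics/s5.png",d["image"][:,:,::-1])
E
```

```text
[ 0.3007681  -0.42185839  0.161496  ]
```

View pics/t5.png

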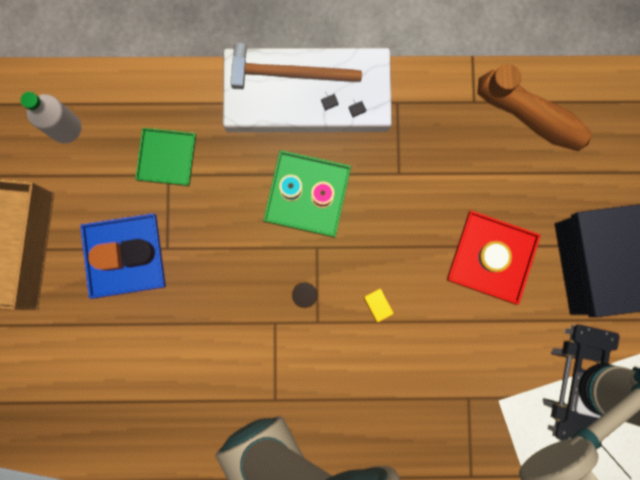

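View pics/s5.png

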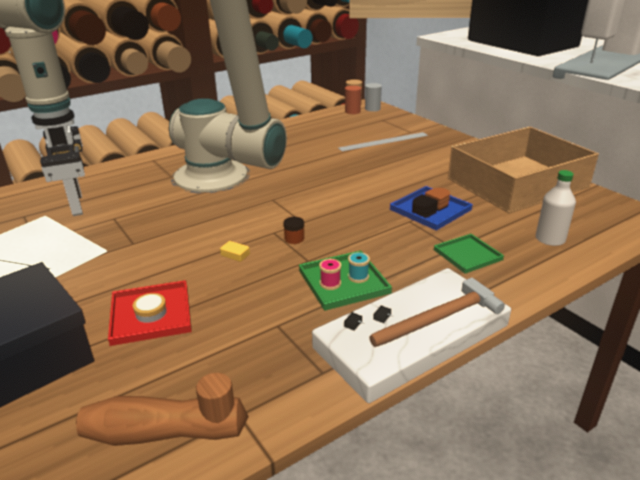

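Both views show heels in blue (105,256 and 136,252), spools in large green (290,186 and 322,193) and the tin in red (496,257). Jar (304,295) and wax (379,305) are unmoved, and the gripper is clear.

```bash
python3 -c "
from workcell import env
print(env.job_done())"
```

```text
the job is handed in; nothing more can be done
None
```

I sorted all five things in the order asked: both heels into the blue tray, both spools into the larger green tray, and the tin into the red tray. I handed the job in at about 35 s of the allowed 144 s.

The last pictures from both cameras show each thing upright on the floor of its tray. The wax and the jar are at their original pixel positions, and the gripper is well clear of everything. Grip widths matched the given sizes to within about 1 mm (heels 50 mm, spools 44 mm, tin 61 mm). The highest tool force I read was about 7 N, taken at the end of each move. No check failed or disagreed, though I judged the final poses by eye and did not measure them again.

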